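Rear strainer from the crowded hook

TASK

The red-handled strainer hangs at the back of a hook, behind the yellow-handled turner. First move the yellow turner to the empty hook and leave it hanging there, and then take the red strainer off and stand it basket-down in the steel utensil crock, lowering it in gently rather than dropping it.

Things in the scene. Friction and masses are not known exactly. Their poses are not given: they have to be found in the camera images.
- turner_center (a point): Centre of the yellow-handled slotted turner, 180 tall, 90 g, front on the full hook. Top loop, flat: 40 wide (y), 60 tall, 10 thick (x), its window 28 wide, 38 to 82 above this point; pinch its outer sides from above, 72 up. Hangs by the loop's top bar, this point 78 below the prong's axis. Blade 62 wide, 5 thick. z up, x along the prong, tip to post. It hangs 30 from the prong's end (mm).
- strainer_center (a point): Centre of the red-handled wire strainer, 180 tall, 80 g, on the same prong behind the turner, 40 from the post's axis, so it must slide 95 along -x to clear the tip. Loop, hanging, axes as the turner's. Basket below: round, 60 across (y, z), 26 deep (x), ending 90 below this point. A like strainer with a blue handle hangs alone on a third hook and is not wanted (mm).
- spare_prong (a point): Point on the empty hook's prong axis, 65 from its post's axis. The three hook stands are alike and fixed: foot 150 x 90 x 10; post 14 thick, 224 high; prong a level brass bar 8 thick, axis 200 above the table, running from the post towards the robot, turned up at its end, which reaches 131 from the post and 216 high. x from tip to post, y across, z up (mm).
- crock: Perforated steel utensil crock, empty, round, open-topped, fixed: outside diameter 110 mm, 120 mm tall, wall 3 mm, floor 5 mm thick. Origin at the centre of its underside, z up.
Things that resemble listed ones, but are neither listed nor needed, are in the scene too. Leave any pink look-alike of the crock alone.

How it is judged:
On the way:
1. the turner hangs released on the empty hook, the strainer still on its own hook (not carried off more than 70 mm) (x of turner_center in the frame of spare_prong between -0.05 and 0.05 m and y of turner_center in the frame of spare_prong between -0.025 and 0.025 m and z of turner_center in the frame of spare_prong between -0.092 and -0.066 m and angle between turner_center's own z axis and vertical below 0.3 rad and contact force between the fingers and turner below 0.1 N and distance of strainer_center from where it was at the start of the episode below 0.07 m), for 0.2 s.
At the end, for the whole second after the job is handed in: The turner hangs still on the once-empty prong (centre 66-92 mm below its axis, within 25 mm across and 50 mm along of the listed point, tilt under 17 deg); the strainer rests basket-down in the crock: centre within 50 mm of its axis, 50-115 mm above its underside, leaning under 45 deg (x of turner_center in the frame of spare_prong between -0.05 and 0.05 m and y of turner_center in the frame of spare_prong between -0.025 and 0.025 m and z of turner_center in the frame of spare_prong between -0.092 and -0.066 m and angle between turner_center's own z axis and vertical below 0.3 rad and linear speed of turner below 0.08 m/s and horizontal distance between strainer_center and crock below 0.05 m and z of strainer_center in the frame of crock between 0.05 and 0.115 m and angle between strainer_center's own z axis and vertical below 0.8 rad and linear speed of strainer below 0.05 m/s); the robot touches nothing.
It fails at once if the strainer is dropped or slammed into the crock (faster than 1.2 m/s there) (horizontal distance between strainer_center and crock below 0.06 m and linear speed of strainer above 1.2 m/s).
It also fails if it takes over 61 s, if anything falls off the work surface, if the arm or the gripper's body presses on something with over 40 N, if the wrist force passes 120 N, or if a joint passes its speed limit or range.

ROBOT

A 6-joint arm with a two-finger parallel gripper is mounted at the origin on the work surface. World frame = base frame: x ahead of the robot, y to its left, z up, the work surface at z = 0. Lengths are in m, angles in rad, forces in N, time in s.
With the tool pointing down it reaches from about 0.275 to 0.875 m from the base axis. Payload 12.5 kg.
Tool frame: the origin (TCP) lies at the very end of the fingers, on their centre line; the grasp point (between the pads) lies 19 mm behind it; z points along the fingers, y is the line along which they close (so a half turn about z gives the same grasp; the last joint's range is limited). The gripper opens to 85 mm and grips with 20 to 120 N. Pads are 22 mm wide; open, the fingers measure 114 mm over their backs; the gripper's body (76 mm by 85 mm) begins 54 mm behind the grasp point. The pads swing forward as they close: fully open they stand 13 mm farther back than shut.
Start: joints at [1.128, 0.351, 1.652, -0, 1.139, -0.085], TCP at [0.193, 0.515, 0.231] pointing down, gripper open.
Joint ranges: [-2.75, 2.75], [-0.79, 2.1], [0.01, 2.65], [-1.57, 4.71], [0.07, 3.14], [-2.87, 2.87]. Speed limits (rad/s): [2.22, 2.22, 2.79, 3.14, 3.14, 3.14].

INTERFACE

Orientations are given as a 3x3 rotation matrix whose columns are the frame's x, y, z axes.
In Python, from bench import manip gives the robot as it stands. Calls block until the motion is done:
- manip.move_ptp(position, orientation): joint-space move of the TCP to a pose.
- manip.move_l(position, attitude=None, max_speed=0.15): straight line of the TCP; attitude=None keeps the orientation; max_speed is the mean speed in m/s.
- manip.move_j(angles): joint-space move.
- manip.set_gripper(opening, effort=None): opening from 0.0 (shut) to 1.0 (fully open); effort is the grip in N (None keeps the last); returns when the fingers have stopped.
- manip.dwell(seconds).
- manip.inverse_kinematics(position, orientation): joint angles nearest the present ones, or None.
- manip.grab_frame(name): name is "scene" or "top" or "wrist"; returns (picture, depth): 400x640x3 uint8, red, green, blue; 400x640 float32, m along the optical axis (not along the pixel's ray), 0 where there is no reading.
- manip.get_calibration(name): a dict with "camera_matrix" (3x3 intrinsics, pixels), "k1" (the pictures are not rectified: a ray, as slopes to the right and down, at radius r is drawn at 1 + k1 r^2 times it, then the intrinsics apply), "R" (3x3) and "t" (3): a world point X has camera coordinates R X + t. Camera axes: x right, y down, z forward; pixel columns grow to the right and rows downward; lengths in m; the calibration is good to about 2 mm. A picture is of the moment at which its call begins: read the wrist's pose just before it. get_calibration takes no time and is no camera call; for the wrist camera it gives the pose at the moment of the call.
A pose or a line that the arm cannot do raises manip.Unreachable and nothing moves.
- manip.sign_off(): hands the job in; it is judged then, once.
Trained networks look in the newest picture that a camera, given by its name, has taken for a name from the list of things; names that differ only in an ending like _2 or _b are one class to them, and where a whole thing is asked for, a point or a joint stands for the part that bears it (a point fixed in the world has none). Each returns a list of dicts, best first, with "confidence" (0 to 1); they miss things now and then, are a little off and sometimes report something else, mostly with a low value. They report only what shows in the picture. A call takes as long as a camera call. They do not tell look-alikes from the thing itself.
- manip.look_for(camera, name): "at" ([x, y, z] in m, in world coordinates, good to about 4 mm: the middle of the surface that is visible of it).
Readings, each from a call of its own:
- manip.current_time(): time.
- manip.current_qpos(): joint angles.
- manip.current_joint_vel(): joint speeds.
- manip.current_joint_torque(): joint torques, N m.
- manip.current_ee_pos(): TCP position.
- manip.current_tcp_rot(): TCP orientation.
- manip.current_force(): force on the tool from outside, world axes, zero at the start.
- manip.current_ft_torque(): the same for the moment, N m.
- manip.current_grip_width(): opening from 0.0 (shut) to 1.0 (fully open).
- manip.current_grip_force(): force on a finger pad.
Only numpy, scipy, OpenCV 4.12 (cv2) and the standard library are available. Lean on these libraries where they do the work, as an engineer would, in place of code of your own. Each camera call takes 0.05 s, during which the arm holds its last target. There are 200 camera calls.

## Working session

There is one attempt and no reset: what is moved stays moved. The work goes in short steps, each a Python script; the robot and the scene stay as the last script left them, time stands still between calls to the robot, and variables do not carry over. Pictures are saved under pics/ and viewed, at most 10 in all, crops included, and the job is handed in when it is done.

```bash
mkdir -p pics; cat > h.py <<'E'
from bench import manip
import numpy as np, cv2
def cal(c):
    k=manip.get_calibration(c); return np.array(k["camera_matrix"]),k["k1"],np.array(k["R"]),np.array(k["t"])
def cloud(c,d):
    K,k1,R,t=cal(c)
    v,u=np.mgrid[0:d.shape[0],0:d.shape[1]]
    p=np.stack([u,v],-1).reshape(-1,1,2).astype(float)
    n=cv2.undistortPoints(p,K,np.array([k1,0,0,0.])).reshape(*d.shape,2)
    P=np.dstack([n*d[...,None],d])
    W=(P-t)@R; W[d==0]=np.nan
    return W
def shot(c,name):
    im,d=manip.grab_frame(c); cv2.imwrite(f"pics/{name}.png",im[...,::-1]); W=cloud(c,d); np.savez(f"pics/{name}.npz",im=im,W=W); return im,W
E
python3 - <<'E'
from h import *
for c in("scene","top"):
    im,W=shot(c,c+"1")
    for n in("turner_center","strainer_center","spare_prong","crock"):
        print(c,n,[(np.round(r["at"],3).tolist(),round(r["confidence"],2)) for r in manip.look_for(c,n)])
print(manip.current_time())
a=cv2.imread("pics/scene1.png")
E
```

```text
scene turner_center [([0.573, 0.115, 0.113], 0.8)]
scene strainer_center [([0.629, 0.119, 0.162], 0.79)]
scene spare_prong [([0.605, -0.067, 0.012], 0.91)]
scene crock [([0.276, 0.398, 0.064], 0.94), ([0.437, 0.387, 0.049], 0.76)]
top turner_center []
top strainer_center [([0.626, 0.107, 0.16], 0.72)]
top spare_prong [([0.598, -0.071, 0.012], 0.59)]
top crock [([0.299, 0.406, 0.02], 0.83), ([0.458, 0.393, 0.039], 0.78)]
0.5
```

View pics/scene1.png

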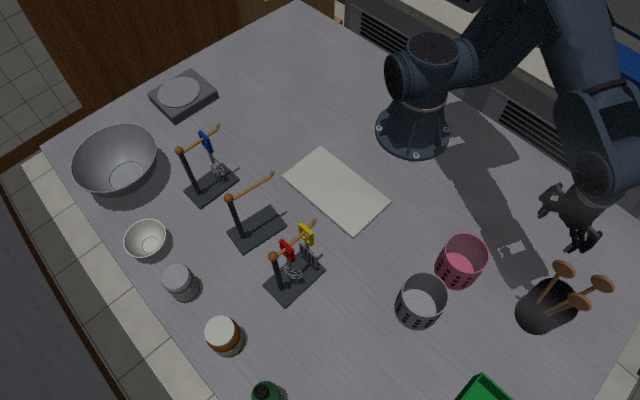

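View pics/top1.png

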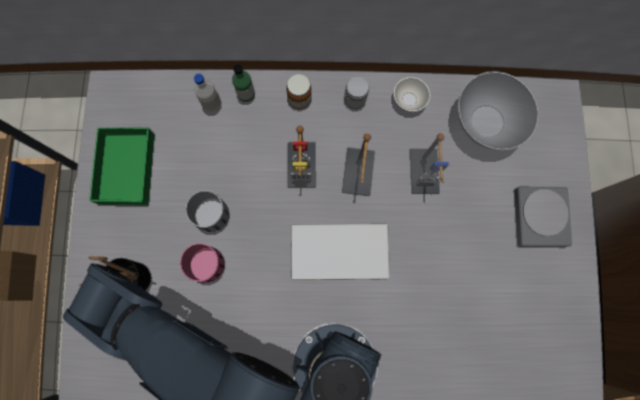

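The two views agree.
- **Full hook:** scene (275,257)–(315,222), with yellow in front of red. This is the one meant.
- **Blue strainer's hook:** scene (182,150), not wanted.
- **Empty hook:** the middle one, scene (230,198)–(270,175).
- **Crock:** the grey one at scene (420,300) / top (206,210). The pink one at scene (461,260) and the black one holding tools are look-alikes.

Next I'll fit the prongs, loops and crock rim, and confirm in an enlarged crop.

```bash
python3 - <<'E'
from h import *
for c in("scene1","top1"):
    z=np.load(f"pics/{c}.npz"); im,W=z["im"],z["W"]
    hsv=cv2.cvtColor(im,cv2.COLOR_RGB2HSV); H,S,V=[hsv[...,i].astype(int) for i in range(3)]
    for nm,yr in(("full",(.06,.17)),("empty",(-.12,.0)),("blue",(-.3,-.13))):
        b=(W[...,0]>.45)&(W[...,0]<.75)&(W[...,1]>yr[0])&(W[...,1]<yr[1])&(W[...,2]>.185)&(W[...,2]<.24)
        br=b&(H>5)&(H<20)&(S>90)
        P=W[br]
        if len(P)<8: print(c,nm,len(P)); continue
        vx,vy,x0,y0=cv2.fitLine(P[:,:2].astype(np.float32),cv2.DIST_HUBER,0,.01,.01).ravel()
        print(c,nm,len(P),"x",P[:,0].min().round(4),P[:,0].max().round(4),"slope",round(vy/vx,3),"y@.60",round(y0+vy/vx*(.6-x0),4),"zmed",np.median(P[:,2]).round(4),"zmax",P[:,2].max().round(3))
        i=P[:,0].argmin();j=P[:,0].argmax();print("  ends",P[i].round(4),P[j].round(4))
    g=(W[...,0]>.45)&(W[...,0]<.75)&(W[...,1]>.04)&(W[...,1]<.18)&(W[...,2]>.12)
    for nm,m in(("yellow",g&(H>21)&(H<35)&(S>150)),("red",g&((H<5)|(H>174))&(S>150))):
        P=W[m]; print(c,nm,len(P),np.percentile(P,[3,50,97],axis=0).round(4).tolist())
    m=(abs(W[...,0]-.45)<.09)&(abs(W[...,1]-.388)<.09)&(W[...,2]>.112)&(W[...,2]<.13)
    P=W[m][:,:2].astype(np.float32); print(c,"rim",len(P),cv2.minEnclosingCircle(P),cv2.fitEllipse(P)[:2],np.median(W[m][:,2]))
im=cv2.imread("pics/scene1.png")
cv2.imwrite("pics/crop1.png",cv2.resize(im[110:310,160:350],None,fx=3,fy=3,interpolation=cv2.INTER_CUBIC)[:600])
E
```

```text
scene1 full 204 x 0.5363 0.6759 slope 0.045 y@.60 0.113 zmed 0.2054 zmax 0.224
  ends [0.5363 0.1102 0.2134] [0.6759 0.1144 0.2162]
scene1 empty 203 x 0.5162 0.6559 slope -0.093 y@.60 -0.0665 zmed 0.2048 zmax 0.225
  ends [ 0.5162 -0.0622  0.2127] [ 0.6559 -0.0722  0.2129]
scene1 blue 153 x 0.523 0.6607 slope 0.04 y@.60 -0.279 zmed 0.2041 zmax 0.226
  ends [ 0.523  -0.2803  0.2131] [ 0.6607 -0.2817  0.2175]
scene1 yellow 166 [[0.5631, 0.0949, 0.1567], [0.5687, 0.1146, 0.2038], [0.5728, 0.1303, 0.2141]]
scene1 red 160 [[0.6227, 0.0959, 0.1566], [0.6282, 0.1168, 0.2028], [0.6321, 0.1319, 0.2139]]
scene1 rim 272 ((0.4542146325111389, 0.3886027932167053), 0.056124381721019745) ((0.4547615647315979, 0.3896164894104004), (0.10472721606492996, 0.10768669098615646)) 0.11887162933998247
top1 full 121 x 0.537 0.6718 slope 0.026 y@.60 0.1095 zmed 0.2059 zmax 0.228
  ends [0.537  0.108  0.2152] [0.6718 0.1134 0.2235]
top1 empty 112 x 0.52 0.6514 slope -0.105 y@.60 -0.0695 zmed 0.2062 zmax 0.228
  ends [ 0.52   -0.0612  0.2156] [ 0.6514 -0.0748  0.2251]
top1 blue 56 x 0.524 0.6569 slope 0.024 y@.60 -0.2815 zmed 0.207 zmax 0.231
  ends [ 0.524  -0.282   0.2155] [ 0.6569 -0.2798  0.223 ]
top1 yellow 8 [[0.5655, 0.0955, 0.2129], [0.568, 0.1059, 0.2143], [0.5684, 0.1163, 0.2157]]
top1 red 71 [[0.622, 0.096, 0.1588], [0.6254, 0.1126, 0.2111], [0.6313, 0.1281, 0.2179]]
top1 rim 174 ((0.4550546407699585, 0.3896344304084778), 0.05542637035250664) ((0.4549180865287781, 0.3887556493282318), (0.1057012751698494, 0.10647822916507721)) 0.11948103864026503
```

View pics/crop1.png

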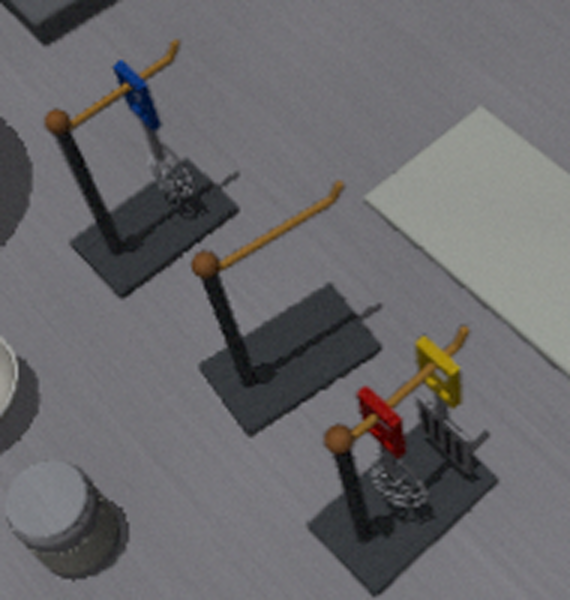

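The crop confirms it: the red strainer, at crop (380,420), is behind the yellow turner, at (438,370), on the nearest hook, and the middle hook is empty. Next I'll grasp the turner, lift it and slide it clear of the tip.

```bash
cat >> h.py <<'E'
def Rd(yaw,s=1):
    y=s*np.array([-np.sin(yaw),np.cos(yaw),0]); z=np.array([0,0,-1.]); return np.column_stack([np.cross(y,z),y,z])
A=lambda x:.1115+.035*(x-.6)   # full prong y
B=lambda x:-.068-.099*(x-.6)   # empty prong y
def st(): print("t",manip.current_time(),"p",np.round(manip.current_ee_pos(),4),"w",round(manip.current_grip_width(),3),"F",np.round(manip.current_force(),1),"g",round(manip.current_grip_force(),1))
E
python3 - <<'E'
from h import *
print(np.round(manip.current_tcp_rot(),2).tolist())
best=[]
for s in(1,-1):
    q=manip.inverse_kinematics([.567,A(.567),.32],Rd(.035,s)); print(s,None if q is None else np.round(q,2))
    if q is not None: best.append((np.abs(np.array(q)-manip.current_qpos())[5],s))
s=min(best)[1]; print("s",s); open("s.txt","w").write(str(s))
p=manip.current_ee_pos(); manip.move_l([p[0],p[1],.34],max_speed=.3)
manip.move_ptp([.567,A(.567),.34],Rd(.035,s)); manip.set_gripper(1.0,30)
st()
im,W=shot("wrist","w1")
manip.move_l([.567,A(.567),.175],max_speed=.15); st()
E
```

```text
[[-0.94, 0.35, -0.0], [0.35, 0.94, -0.0], [-0.0, -0.0, -1.0]]
1 [ 0.11  0.33  1.46 -0.    1.35 -1.49]
-1 [ 0.11  0.33  1.46 -0.    1.35  1.65]
s 1
t 3.2167 p [0.5669 0.1109 0.34  ] w 0.997 F [-0.2 -0.6 -0.4] g 0.0
t 4.5167 p [0.5675 0.1104 0.1759] w 0.998 F [-0.4 -0.3  0.1] g 0.0
```

View pics/w1.png

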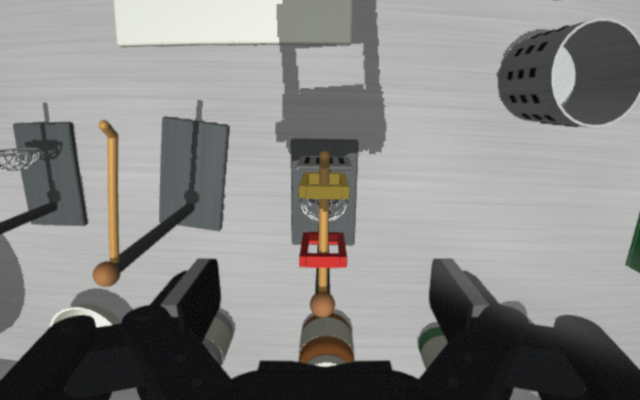

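The wrist view has the yellow loop at (323,185) and the red one at (323,250), midway between the fingers (205 and 440). The prong runs straight along column 323. Now I'll grip and carry the turner out.

```bash
python3 - <<'E'
from h import *
s=int(open("s.txt").read())
manip.set_gripper(0.0,35); st()
p=manip.current_ee_pos()
manip.move_l([p[0],p[1],p[2]+.025],max_speed=.08); st()
manip.move_l([.465,p[1]+.035*(.465-p[0]),p[2]+.025],max_speed=.12); st()
manip.move_l([.455,B(.455),p[2]+.025],Rd(-.099,s),max_speed=.2); manip.dwell(.3); st()
im,W=shot("scene","s2"); shot("wrist","w2")
cv2.imwrite("pics/crop2.png",np.hstack([cv2.resize(im[110:310,160:350],(380,400))[...,::-1],cv2.resize(cv2.imread("pics/w2.png")[:,100:520],(420,400))]))
E
```

```text
t 5.0 p [0.5671 0.1104 0.1754] w 0.458 F [-1.   0.5  3.4] g 36.9
t 5.4667 p [0.5671 0.1104 0.2005] w 0.455 F [-0.5  0.1 -0.2] g 36.6
t 6.4667 p [0.4655 0.1069 0.2004] w 0.456 F [ 0.7 -0.  -1.1] g 36.6
t 7.7167 p [ 0.455  -0.0532  0.2004] w 0.46 F [-1.4  0.9 -1.5] g 36.6
```

View pics/crop2.png

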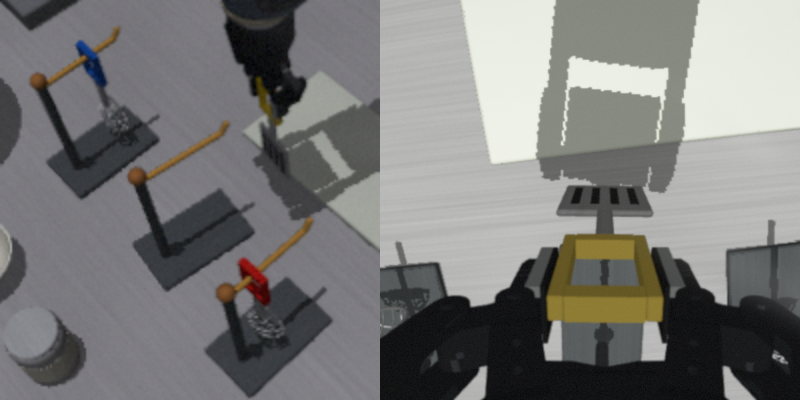

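The turner is held upright. In the wrist half, the loop at (604,280) lines up with the empty hook's post ball at (603,335). Now I'll insert it, lower it and release.

```bash
python3 - <<'E'
from h import *
s=int(open("s.txt").read())
z=.2004
manip.move_l([.52,B(.52),z],max_speed=.1); st()
f=manip.current_force()
assert np.abs(np.array(f)).max()<8
manip.move_l([.580,B(.580),z],max_speed=.1); st()
manip.move_l([.580,B(.580),.1755],max_speed=.06); st()
manip.set_gripper(1.0); manip.dwell(.2); st()
manip.move_l([.580,B(.580),.30],max_speed=.12); manip.dwell(.3); st()
im,W=shot("scene","s3"); shot("wrist","w3")
cv2.imwrite("pics/crop3.png",np.hstack([cv2.resize(im[110:310,160:350],(380,400))[...,::-1],cv2.resize(cv2.imread("pics/w3.png")[:,100:520],(420,400))]))
E
```

```text
t 8.6167 p [ 0.5195 -0.06    0.2002] w 0.463 F [ 0.5 -0.3 -0.9] g 36.6
t 9.3667 p [ 0.5795 -0.0659  0.2003] w 0.459 F [-0.1  0.3 -1. ] g 36.6
t 9.9333 p [ 0.5795 -0.066   0.1753] w 0.462 F [-4.7  1.9  7. ] g 37.4
t 10.65 p [ 0.58   -0.066   0.1755] w 0.999 F [ 0.  -0.9 -0.2] g 0.0
t 12.1417 p [ 0.5799 -0.066   0.2997] w 0.998 F [-0.1 -0.6  0.1] g 0.0
```

View pics/crop3.png

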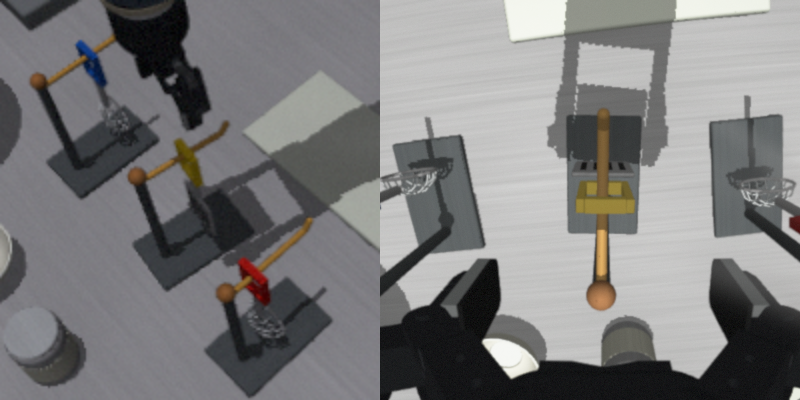

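The turner hangs freely on the middle prong: scene half (188,160), and wrist half (604,200) centred on the bar. The red strainer hasn't moved. Next is the strainer.

```bash
python3 - <<'E'
from h import *
s=int(open("s.txt").read()); x=.627
manip.move_l([x,A(x),.30],Rd(.035,s),max_speed=.2)
manip.move_l([x,A(x),.1755],max_speed=.12); st()
manip.set_gripper(0.0,35); st()
manip.move_l([x,A(x),.2005],max_speed=.06); st()
manip.move_l([.455,A(.455),.2005],max_speed=.1); st()
manip.move_l([.455,.15,.32],max_speed=.15); manip.dwell(.2); st()
im,W=shot("scene","s4"); shot("wrist","w4")
cv2.imwrite("pics/crop4.png",np.hstack([cv2.resize(im[100:330,180:450],(380,400))[...,::-1],cv2.resize(cv2.imread("pics/w4.png")[:,100:520],(420,400))]))
E
```

```text
t 14.5 p [0.6274 0.1125 0.1763] w 0.999 F [-0.5  0.   0.2] g 0.0
t 14.9833 p [0.6272 0.1124 0.1759] w 0.459 F [-0.2 -0.4  2.9] g 37.0
t 15.55 p [0.6269 0.1125 0.2006] w 0.46 F [ 1.1  0.6 -0.7] g 36.7
t 17.425 p [0.4553 0.1064 0.2005] w 0.463 F [ 1.3  0.2 -0.9] g 36.7
t 18.625 p [0.4548 0.1498 0.3194] w 0.466 F [ 0.4 -0.4 -1.3] g 36.7
```

View pics/crop4.png

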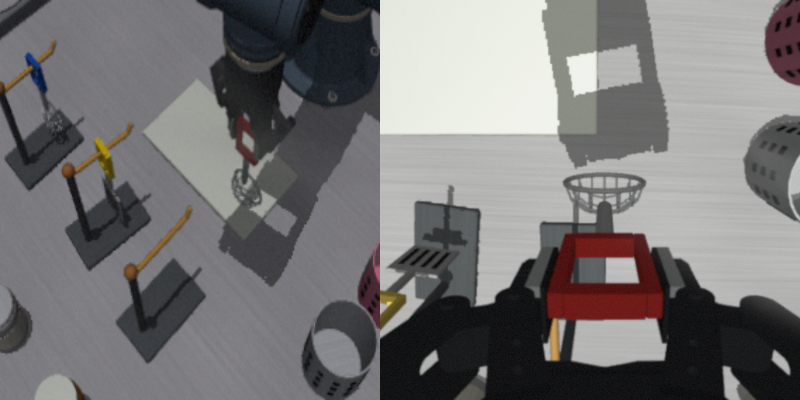

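The strainer is held upright, with its loop at wrist half (604,280) and its basket at (605,190). The turner is still on its hook. Now I'll carry it over the crock and lower it until it touches.

```bash
python3 - <<'E'
from h import *
cx,cy=.4548,.389
manip.move_l([cx,cy,.325],max_speed=.15); manip.dwell(.3)
manip.move_l([cx,cy,.20],max_speed=.1); st()
z=.20
while z>.146:
    z-=.006; manip.move_l([cx,cy,max(z,.146)],max_speed=.04)
    if manip.current_force()[2]>3 and z<.165: break
st()
manip.set_gripper(1.0); manip.dwell(.5); st()
manip.move_l([cx,cy,.33],max_speed=.1); manip.dwell(.5); st()
im,W=shot("scene","s5"); shot("wrist","w5")
for n in("strainer_center","turner_center"): print(n,[(np.round(r["at"],3).tolist(),round(r["confidence"],2)) for r in manip.look_for("scene",n)])
cv2.imwrite("pics/crop5.png",np.hstack([cv2.resize(im[130:350,210:500],(400,303))[...,::-1],cv2.resize(cv2.imread("pics/w5.png"),(400,303))]))
E
```

```text
t 22.1667 p [0.4551 0.3892 0.2006] w 0.46 F [ 0.8 -0.1  0.4] g 36.7
t 24.8667 p [0.4562 0.3899 0.1483] w 0.461 F [ 0.3 -0.3 16.1] g 39.2
t 25.8833 p [0.4548 0.389  0.146 ] w 0.999 F [0.2 0.1 0.1] g 0.0
t 28.375 p [0.4548 0.389  0.33  ] w 1.001 F [-0.3 -0.1 -0.3] g 0.0
strainer_center [([0.509, 0.396, 0.176], 0.62)]
turner_center [([0.583, -0.058, 0.143], 0.7)]
```

View pics/crop5.png

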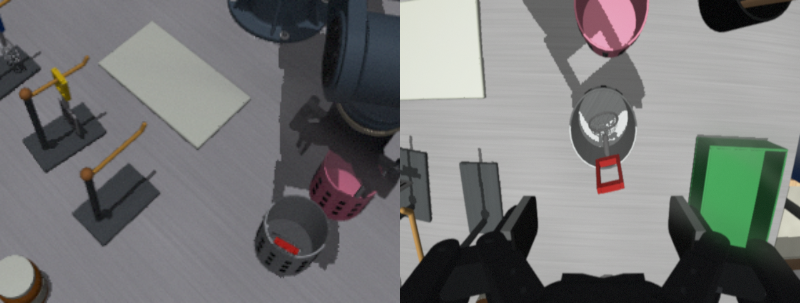

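The strainer leans towards +x against the crock's rim, loop at wrist half (610,175). The turner is still hanging. I'll check the lean with numbers before handing in.

```bash
python3 - <<'E'
from h import *
for c in("s5","w5"):
    z=np.load(f"pics/{c}.npz"); im=z["im"]
    W=z["W"]; hsv=cv2.cvtColor(im,cv2.COLOR_RGB2HSV).astype(int); H,S=hsv[...,0],hsv[...,1]
    near=(abs(W[...,0]-.48)<.12)&(abs(W[...,1]-.389)<.1)&(W[...,2]>.01)
    P=W[near&((H<5)|(H>174))&(S>150)]
    print(c,len(P),np.percentile(P,[2,50,98],axis=0).round(4).tolist())
    if len(P)>50:
        m=P.mean(0); u,s,vt=np.linalg.svd(P-m); print(" mean",m.round(4),"axes",vt.round(3).tolist(),s.round(3))
    R=np.hypot(W[...,0]-.4548,W[...,1]-.389)
    Q=W[near&(R<.045)&(W[...,2]>.012)&(W[...,2]<.115)]
    print(" inside",len(Q),np.percentile(Q,[5,50,95],axis=0).round(3).tolist())
E
```

```text
s5 91 [[0.4514, 0.3822, 0.0141], [0.5136, 0.4024, 0.1731], [0.5214, 0.4206, 0.1766]]
 mean [0.5106 0.4023 0.1642] axes [[-0.381, -0.062, -0.923], [0.227, -0.973, -0.029], [0.896, 0.221, -0.385]] [0.361 0.109 0.027]
 inside 70 [[0.449, 0.365, 0.014], [0.466, 0.391, 0.053], [0.479, 0.418, 0.065]]
w5 1124 [[0.4869, 0.3802, 0.121], [0.5031, 0.3987, 0.1602], [0.5171, 0.4176, 0.1758]]
 mean [0.5021 0.3987 0.152 ] axes [[-0.302, -0.052, -0.952], [-0.2, 0.98, 0.01], [0.932, 0.193, -0.307]] [0.805 0.408 0.159]
 inside 826 [[0.443, 0.364, 0.014], [0.465, 0.394, 0.053], [0.485, 0.414, 0.106]]
```

The lean is about 20°, and the strainer's centre is about 27 mm from the axis and 92 mm up, all within limits. Handing in.

```bash
python3 - <<'E'
from h import *
st(); print(manip.sign_off())
E
```

```text
t 28.575 p [0.4548 0.389  0.33  ] w 0.996 F [-0.3 -0.2 -0.9] g 0.0
the job is handed in; nothing more can be done
None
```

I handed the job in at about 28.6 s: the yellow turner hangs on the once-empty hook, and the red strainer stands basket-down in the steel crock, leaning about 20°; the hand-in returned no verdict.

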